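# Sweep the pulled components into the salvage pan

## Robot

A 6-joint arm with a two-finger parallel gripper is mounted at the origin on the work surface. World frame = base frame: x ahead of the robot, y to its left, z up, the work surface at z = 0. Lengths are in mm, angles in rad, forces in N, time in s.
With the tool pointing down it reaches from about 350 to 875 mm from the base axis. Payload 4.2 kg.
Tool frame: the origin (TCP) lies midway between the tips of the shut fingers; the grasp point (between the pads) lies 19 mm behind it; z points along the fingers, y is the line along which they close (so a half turn about z gives the same grasp; the last joint's range is limited). The gripper opens to 85 mm and grips with 20 to 120 N. Pads are 22 mm wide; open, the fingers measure 114 mm over their backs; the gripper's body (76 mm by 85 mm) begins 54 mm behind the grasp point. The pads swing forward as they close: fully open they stand 13 mm farther back than shut.
Start: joints at [-0.872, 0.385, 0.008, 0, -1.194, -0.259], TCP at [266.111, -565.495, 231.312] pointing down, gripper open.
Joint ranges: [-3.14, 3.14], [-1.21, 2.06], [-1.07, 1.41], [-3.16, 2.05], [-2.99, -0.16], [-3.1, 3.1]. Speed limits (rad/s): [2.79, 2.79, 3.14, 3.14, 3.14, 3.14].

## Interface

Orientations are given as a unit quaternion [x, y, z, w].
In Python, from bench import read_state, get_image, job_done gives the robot as it stands.
- The arm moves only by the shell command python3 -m jog 'ROWS'. ROWS is JSON, a list of rows, each a list of 3 entries, a list of its own where there are three numbers: the shift along the world's x, y, z scaled (see below), then the turn, a rotation vector about the world's x, y, z scaled (see below), then the gripper's target within -1 to 1 (shut at 1, half-way at 0, fully open at -1). In form: [[[x, y, z], [wx, wy, wz], claw], ...]. A call has 1 to 20 rows; each row is the pose to reach, as a shift and turn from the pose commanded when the call began; what a row does not reach only later rows make up. The controller multiplies each number of a shift by 10 cm and each number of a turn by 120 degrees. A row lasts 1/10 s, in which the tool goes at most 50 mm and 8.59 degrees, less where a joint would pass 70% of its speed; a pose out of reach is approached as far as the arm can. A call with a number of a shift or a turn outside -1 to 1 is refused whole. A call with a gripper value outside its range is refused whole. The fingers move at their own pace and stop on an object; the grip force is fixed at half the most. Time passes only in rows, so rows that repeat a pose let the fingers close. It gives the time, the measured TCP pose, the force, the opening and the grip force at its end, in the units of the state.
- read_state(): the state, without advancing time (a new reading comes with each control period).
- get_image(name): name is "side" or "top"; returns a dict with "frame" (400x640x3 uint8, red, green, blue), "range_z" (400x640 float32, mm along the optical axis (not along the pixel's ray), 0 where there is no reading), "fx", "fy", "cx", "cy" (pixels), "R" (3x3) and "t" (3): a world point X has camera coordinates R X + t. Camera axes: x right, y down, z forward; pixel columns grow to the right and rows downward; lengths in mm; the calibration is good to about 2 mm. A picture is of the moment at which its call begins.
- job_done(): hands the job in; it is judged then, once.
The state is a dict: "clock": time; "joints": joint angles; "joint_vel": joint speeds; "joint_efforts": joint torques, N m; "position": TCP position; "ee_rot": TCP orientation; "contact_force": force on the tool from outside, world axes, zero at the start; "wrist_torque": the same for the moment, N m; "gripper_width": finger opening in mm; "grasp_force": force on a finger pad.
Only numpy, scipy, OpenCV 4.12 (cv2) and the standard library are available. Lean on these libraries where they do the work, as an engineer would, in place of code of your own. Each camera call takes 0.05 s, during which the arm holds its last target. There are 200 camera calls.

## Task

Clear the work mat of the three loose components that were pulled off boards (the relay, the finned heat sink and the small transformer): sweep them along the mat with your fingertips and in through the open side of the salvage pan, until all three lie right inside it. Do not pick any of them up, and leave everything else on the bench where it stands.

Things in the scene. Friction and masses are not known exactly. Their poses are not given: they have to be found in the camera images.
- mat: grey-green silicone work mat, 320 (x) by 420 (y) by 4 mm thick, fixed flat on the bench (bench top at z = 0); origin at the centre of its underside, its long side along its y axis; the pan stands at its +y edge
- pan: folded aluminium salvage pan screwed to the bench, its open side against the mat's +y edge (1 mm gap). 160 mm wide (x), 110 deep (y); floor 3 mm thick, 1 mm below the mat top, no lip. Origin: centre of its underside. Open front edge at own y = -55 mm, outer back at +55, sides at x = -80 and 80; walls 3 mm thick, 33 mm high over the rolled rim, sides sloping down to 14 mm at the front
- relay: pulled relay: small plain black box 22 (x) by 27 (y) by 20 (z) mm lying flat with five short pins on one side, about 20 g, loose on the mat; origin at the centre of the box, z up
- heatsink: pulled heat sink: small bare aluminium block with upright fins, 28 (x) by 30 (y) by 20 (z) mm, about 25 g, lying loose on the mat; origin at its centre, z up
- transformer: pulled small transformer: laminated grey steel core with a white bobbin and copper winding, 36 (x) by 31 (y) by 28 (z) mm, about 100 g, lying loose on the mat; origin at its centre, z up
- reel: solder reel with black flanges, 52 mm diameter, 35 mm high, on the mat; stands upright; origin at the centre of its underside, z up. To be left where it is.
- flux_tub: small amber glass tub of flux with a white lid, 40 mm diameter, 26 mm high, on the mat; stands upright; origin at the centre of its underside, z up. To be left where it is.
- tip_pot: small round steel pot of tip cleaner with a dark lid, 47 mm diameter, 30 mm high, on the mat; stands upright; origin at the centre of its underside, z up. To be left where it is.
- phone: dark mobile phone lying on the bench beyond the pan, 72 (x) by 150 (y) by 9 mm; origin at the centre of its underside. To be left where it is.
- dropper: amber dropper bottle with white nozzle, 48 mm diameter, 115 mm high, on the bench beyond the pan; stands upright; origin at the centre of its underside, z up. To be left where it is.
- tweezers: dark steel tweezers lying along their y axis on the bench, about 120 mm long, 10 mm wide, 6 mm thick; origin near the middle, on the underside. To be left where they are.
- wool_tin: dark tin of brass wool, 72 mm diameter, 45 mm high, on the bench beside the mat's -y end; stands upright; origin at the centre of its underside, z up. To be left where it is.

How it is judged (in metres and radians):
At the end, for the whole second after the job is handed in: The relay, heat sink and transformer lie at rest on the floor of the salvage pan, the centre of each at least 18 mm inside the open front edge and between the walls, no higher than 30 mm above the bench (y of relay in the frame of pan between -0.037 and 0.053 m and x of relay in the frame of pan between -0.077 and 0.077 m and height (world z) of each of relay, heatsink, transformer below 0.03 m and linear speed of each of relay, heatsink, transformer below 0.02 m/s and y of heatsink in the frame of pan between -0.037 and 0.053 m and x of heatsink in the frame of pan between -0.077 and 0.077 m and y of transformer in the frame of pan between -0.037 and 0.053 m and x of transformer in the frame of pan between -0.077 and 0.077 m); the robot touches nothing.
It fails at once if a component was picked up: its centre rose more than 40 mm above the bench (about 20 mm above where it lay) (height (world z) of any of relay, heatsink, transformer above 0.04 m).
It fails at once if something else on the mat or bench was shifted by more than 20 mm or knocked over (distance of any of reel, flux_tub, tip_pot, phone, dropper, tweezers, wool_tin from where it was at the start of the episode above 0.02 m or angle between any of reel, flux_tub, tip_pot, phone, dropper, tweezers, wool_tin's own z axis and vertical above 0.5 rad).
It also fails if it takes over 67 s, if anything falls off the work surface, if the arm or the gripper's body presses on something with over 40 N, if the wrist force passes 120 N, or if a joint passes its speed limit or range.

## Working session

There is one attempt and no reset: what is moved stays moved. The work goes in short steps, Python scripts to look and compute and a shell command to move; the robot and the scene stay as the last step left them, time stands still between calls to the robot, and variables do not carry over. Pictures are saved under pics/ and viewed, at most 10 in all, crops included, and the job is handed in when it is done.

```bash
mkdir -p pics; python3 - <<'E'
from bench import *
import cv2,numpy as np
for n in("top","side"):
    i=get_image(n); cv2.imwrite(f"pics/{n}0.png",i["frame"][:,:,::-1]); np.savez(f"{n}0.npz",**i)
    print(n,i["fx"],i["cx"],i["cy"],np.round(i["R"],3).tolist(),i["t"])
print(read_state())
E
```

```text
top 500.4235270653846 315.69861639309903 190.64881761947206 [[-0.01, -1.0, -0.012], [-0.995, 0.011, -0.102], [0.102, 0.011, -0.995]] [  16.42613875  500.23153994 1410.73239244]
side 435.1733026620375 317.9222325270716 200.6741650782436 [[-0.901, -0.433, 0.017], [-0.304, 0.605, -0.736], [0.308, -0.668, -0.677]] [ 442.56387887  182.85867667 1044.61448072]
{'clock': 0.1, 'joints': array([-8.72384311e-01,  3.85500668e-01,  6.76471889e-03, -4.12894111e-04,
       -1.19400653e+00, -2.58551235e-01]), 'joint_vel': array([ 0.00136001, -0.00166698,  0.00259061, -0.000537  , -0.00089138,
       -0.0013487 ]), 'joint_efforts': array([ 4.11456597e-05, -3.93318701e+01,  1.88929904e+01,  4.19794992e+00,
       -2.54256694e-03,  3.77570956e-06]), 'position': array([ 265.89573358, -565.04574134,  230.32244477]), 'ee_rot': array([-2.18087271e-01,  9.75928767e-01,  9.52145975e-04, -2.77693818e-04]), 'contact_force': array([-0.9733697 , -0.95332425, -0.89503382]), 'wrist_torque': array([-0.02305956, -0.02449525,  0.01597055]), 'grasp_force': 0.0, 'gripper_width': 85.51857087256371}
```

View pics/top0.png

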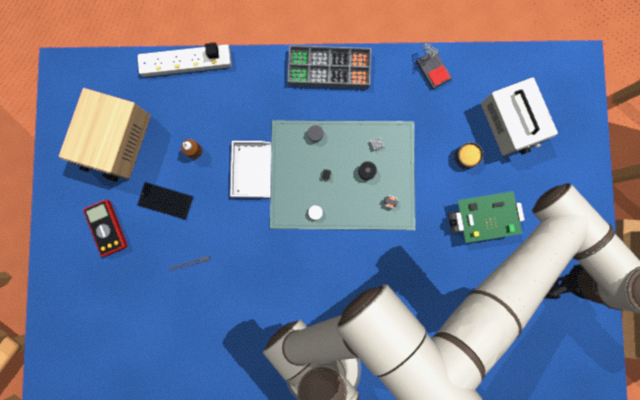

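View pics/side0.png

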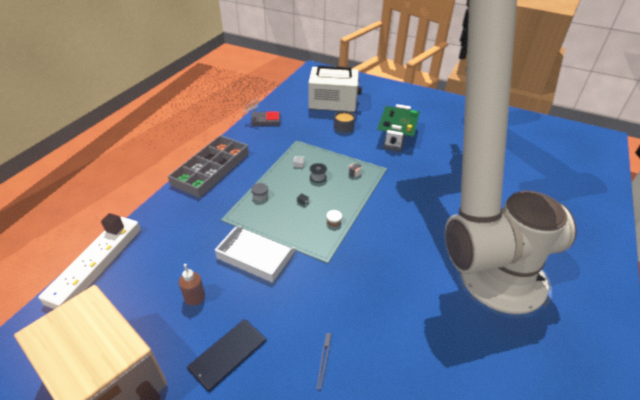

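The top view shows the mat (cols 271–414, rows 121–229), with the pan on its left (+y) side at about (250,170). The relay is at (326,175), the heat sink at (376,144) and the transformer at (390,202). The reel is at (367,171), the tip pot at (316,133) and the flux tub at (316,213).

```bash
cat > h.py <<'E'
import numpy as np,cv2
from bench import *
def cast(i,u,v,z):
    d=i["R"].T@np.array([(u-i["cx"])/i["fx"],(v-i["cy"])/i["fy"],1.]); o=-i["R"].T@i["t"]
    return o+d*(z-o[2])/d[2]
def world(i):
    v,u=np.mgrid[:400,:640]; Z=i["range_z"]
    C=np.stack([(u-i["cx"])/i["fx"]*Z,(v-i["cy"])/i["fy"]*Z,Z],-1)
    return (C-i["t"])@i["R"]
def blobs(i,box=(116,234,268,420),zmin=11,zmax=120):
    W=world(i); m=((W[:,:,2]>zmin)&(W[:,:,2]<zmax)).astype(np.uint8)
    k=np.zeros_like(m); a,b,c,d=box; k[a:b,c:d]=m[a:b,c:d]
    n,L,S,_=cv2.connectedComponentsWithStats(k,connectivity=4)
    for j in range(1,n):
        if S[j,4]<12: continue
        P=W[L==j]; top=P[:,2].max(); Q=P[P[:,2]>top-8]
        r=cv2.minAreaRect(Q[:,:2].astype(np.float32))
        print("px",S[j,:5],"ztop %.0f"%np.percentile(P[:,2],90),"c",np.round(r[0]),"size",np.round(r[1]),"ang %.0f"%r[2])
E
python3 - <<'E'
from h import *
t=dict(np.load("top0.npz")); s=dict(np.load("side0.npz"))
W=world(t); print("mat z",np.median(W[200:225,340:370,2]),"pan floor",np.median(W[160:180,245:262,2]))
blobs(t)
blobs(t,(135,205,225,271),12)
hsv=cv2.cvtColor(t["frame"],cv2.COLOR_RGB2HSV)
m=cv2.inRange(hsv,(60,30,60),(98,140,200)); m[:,:265]=0;m[:,425:]=0;m[:115]=0;m[235:]=0
c=max(cv2.findContours(m,0,2)[0],key=cv2.contourArea); r=cv2.minAreaRect(c);print(r)
print([np.round(cast(t,*p,4)[:2]) for p in cv2.boxPoints(r)])
for n,i,bx in(("t",t,(125,220,300,405)),("s",s,(145,232,240,375))):
    a,b,c,d=bx; im=cv2.resize(i["frame"][a:b,c:d],None,fx=5,fy=5,interpolation=2); cv2.imwrite(f"pics/{n}c.png",im[:590,:790,::-1])
E
```

```text
mat z 4.352659795495107 pan floor 3.4353273591648934
px [307 125  16  17 212] ztop 38 c [669.  12.] size [44. 41.] ang 65
px [370 137  13  13  83] ztop 26 c [ 638. -166.] size [29. 28.] ang 21
px [358 161  19  18 254] ztop 43 c [ 558. -135.] size [46. 49.] ang 89
px [322 169   9  11  77] ztop 28 c [548. -19.] size [20. 28.] ang 75
px [384 195  14  14 126] ztop 35 c [ 466. -202.] size [36. 30.] ang 64
px [308 205  14  14 148] ztop 34 c [439.  14.] size [34. 34.] ang 90
px [230 141  41  56 304] ztop 36 c [566. 210.] size [ 92. 160.] ang 89
((342.0, 175.0), (108.0, 144.0), 90.0)
[array([711., 145.]), array([ 706., -280.]), array([ 388., -271.]), array([392., 145.])]
```

View pics/tc.png

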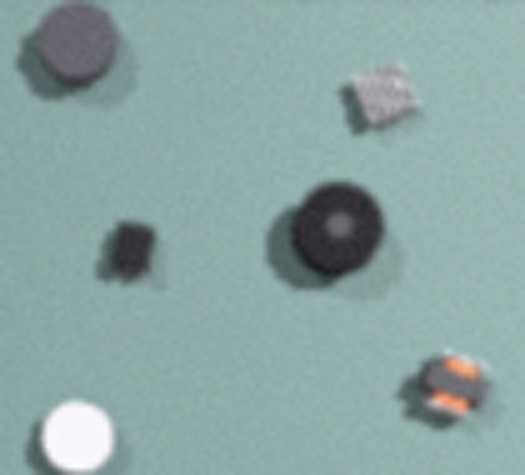

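```bash
python3 -m jog '[[[0.28,0.5,0],[0,0,0.054],0.72],[[0.56,1,0],[0,0,0.108],0.72],[[0.56,1,0],[0,0,0.108],0.72]]'
python3 -m jog '[[[0.28,0.5,0],[0,0,0.054],0.72],[[0.56,1,0],[0,0,0.108],0.72],[[0.56,1,0],[0,0,0.108],0.72]]'
python3 -m jog '[[[0.28,0.5,0],[0,0,0.054],0.72],[[0.56,1,0],[0,0,0.108],0.72],[[0.56,1,0],[0,0,0.108],0.72]]'
python3 -m jog '[[[0.28,0.5,0],[0,0,0.054],0.72],[[0.56,1,0],[0,0,0.108],0.72],[[0.56,1,0],[0,0,0.108],0.72]]'
python3 -m jog '[[[0.28,0.5,0],[0,0,0.054],0.72],[[0.56,1,0],[0,0,0.108],0.72],[[0.56,1,0],[0,0,0.108],0.72],[[0.56,1,0],[0,0,0.108],0.72],[[0.56,1,0],[0,0,0.108],0.72]]'
python3 -c "
from bench import *;s=read_state();print(s['joints'],s['ee_rot'])"
```

```text
clock: 0.4
position: [323.1, -462.4, 231.0]
ee_rot: [-0.329, 0.944, 0.001, 0.0]
contact_force: [-0.7, -0.1, 0.5]
gripper_width: 44.3
grasp_force: 0.0
clock: 0.7
position: [379.3, -362.7, 231.2]
ee_rot: [-0.433, 0.901, 0.0, 0.0]
contact_force: [-0.3, 0.2, -0.7]
gripper_width: 11.9
grasp_force: 0.0
clock: 1.0
position: [435.5, -263.0, 231.3]
ee_rot: [-0.532, 0.847, 0.0, 0.0]
contact_force: [0.4, -1.0, 0.7]
gripper_width: 12.1
grasp_force: 0.0
clock: 1.3
position: [491.8, -163.2, 231.1]
ee_rot: [-0.624, 0.781, -0.0, 0.0]
contact_force: [-0.8, 0.0, 0.7]
gripper_width: 12.1
grasp_force: 0.0
clock: 1.8
position: [545.6, -66.4, 230.9]
ee_rot: [-0.706, 0.708, 0.0, -0.001]
contact_force: [0.3, 0.3, -0.8]
gripper_width: 12.3
grasp_force: 0.0
[ 1.74005020e-01  2.57777460e-01 -1.78581553e-01  8.38777253e-05
 -1.13590894e+00 -1.76110141e-01] [-7.06374452e-01  7.07837969e-01  3.90570861e-04 -6.24755508e-04]
```

```bash
python3 -m jog '[[[0,0,-0.5],[0,0,0],0.72],[[0,0,-1],[0,0,0],0.72]]' >/dev/null
python3 -m jog '[[[0.01,0,-0.4],[0,0,0],0.72],[[0.01,0,-0.7],[0,0,0],0.72],[[0.01,0,-0.9],[0,0,0],0.72]]'
python3 -m jog '[[[0.01,0,-0.15],[0,0,0],0.72],[[0.01,0,-0.31],[0,0,0],0.72],[[0.01,0,-0.31],[0,0,0],0.72],[[0.01,0,-0.31],[0,0,0],0.72]]'
python3 - <<'E'
from h import *
for n in("top","side"):
    i=get_image(n); a,b,c,d=((110,235,225,420) if n=="top" else (130,290,200,400))
    cv2.imwrite(f"pics/{n}1.png",cv2.resize(i["frame"][a:b,c:d],None,fx=3,fy=3)[:,:,::-1])
E
```

```text
clock: 2.3
position: [544.9, -67.7, 39.0]
ee_rot: [-0.706, 0.709, 0.001, -0.002]
contact_force: [0.3, -0.2, 0.2]
gripper_width: 11.8
grasp_force: 0.0
clock: 2.7
position: [547.8, -66.8, 10.6]
ee_rot: [-0.706, 0.708, -0.0, -0.0]
contact_force: [-0.0, 0.5, 0.0]
gripper_width: 12.0
grasp_force: 0.0
```

View pics/side1.png

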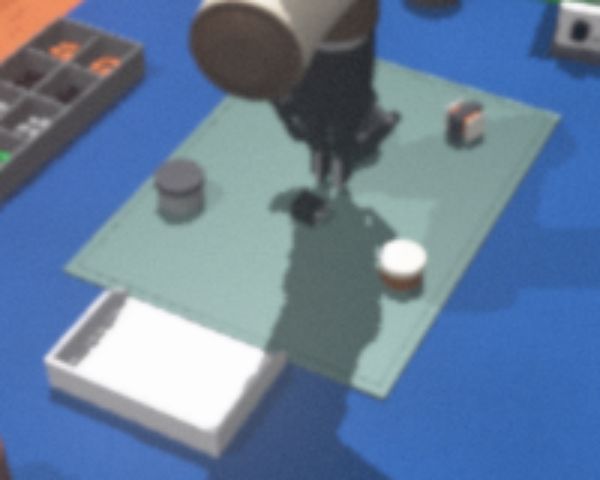

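The side view shows the shut-ish fingertips at crop pixel (330,175), just behind the relay at (308,205) and clear of the reel. I'll start the sweep.

```bash
python3 -m jog '[[[0.01,0.12,0],[0,0,0],0.72],[[0.02,0.24,0],[0,0,0],0.72],[[0.03,0.36,0],[0,0,0],0.72],[[0.04,0.48,0],[0,0,0],0.72],[[0.05,0.6,0],[0,0,0],0.72],[[0.06,0.72,0],[0,0,0],0.72],[[0.07,0.84,0],[0,0,0],0.72],[[0.08,0.96,0],[0,0,0],0.72]]'
python3 - <<'E'
from h import *
i=get_image("top"); blobs(i)
E
```

```text
clock: 3.6
position: [556.2, 31.6, 10.3]
ee_rot: [0.707, -0.707, -0.0, 0.0]
contact_force: [-0.5, -0.6, -0.2]
gripper_width: 12.3
grasp_force: 0.1
px [307 125  16  15 144] ztop 39 c [675.   9.] size [44. 30.] ang 62
px [370 137  14  13  90] ztop 26 c [ 638. -165.] size [25. 29.] ang 34
px [358 161  19  18 257] ztop 43 c [ 557. -137.] size [48. 47.] ang 9
px [304 179  10  12  90] ztop 112 c [510.  31.] size [22. 27.] ang 89
px [384 195  14  15 128] ztop 35 c [ 467. -201.] size [36. 29.] ang 71
px [308 205  14  14 148] ztop 35 c [440.  14.] size [34. 37.] ang 90
```

```bash
python3 -m jog '[[[0.01,0.12,0],[0,0,0],0.72],[[0.02,0.24,0],[0,0,0],0.72],[[0.03,0.36,0],[0,0,0],0.72],[[0.04,0.48,0],[0,0,0],0.72],[[0.05,0.6,0],[0,0,0],0.72],[[0.06,0.72,0],[0,0,0],0.72],[[0.07,0.84,0],[0,0,0],0.72],[[0.07,0.9,0],[0,0,0],0.72]]'
python3 - <<'E'
from h import *
i=get_image("side"); cv2.imwrite("pics/side2.png",cv2.resize(i["frame"][130:290,200:400],None,fx=3,fy=3)[:,:,::-1])
E
```

```text
clock: 4.45
position: [563.4, 121.9, 10.4]
ee_rot: [0.707, -0.707, 0.0, -0.0]
contact_force: [0.2, -0.2, 0.8]
gripper_width: 12.1
grasp_force: 0.1
```

View pics/side2.png

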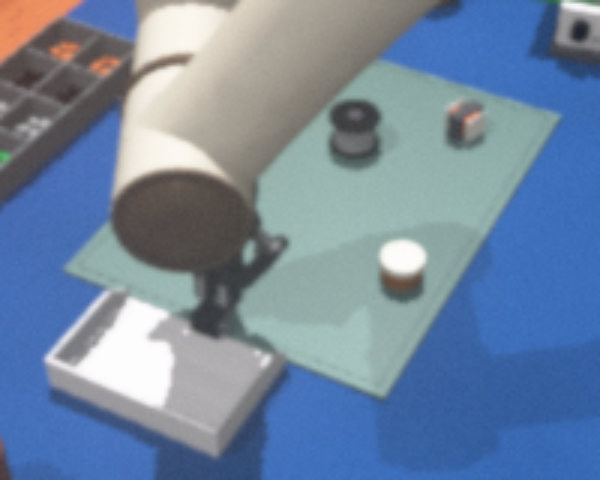

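The relay sits just ahead of the fingers at crop (208,322), at the pan mouth. I'll finish this push, then retreat and go behind the heat sink.

```bash
python3 -m jog '[[[0,0.1,0],[0,0,0],0.72],[[0,0.2,0],[0,0,0],0.72],[[0,0.3,0],[0,0,0],0.72],[[0,0.4,0],[0,0,0],0.72],[[0,0.45,0],[0,0,0],0.72],[[0,0.5,0],[0,0,0],0.72],[[0,0.5,0],[0,0,0],0.72],[[0,0.35,0],[0,0,0],0.72],[[0,0.35,0.4],[0,0,0],0.72],[[0,0.35,0.9],[0,0,0],0.72],[[0,0.35,0.9],[0,0,0],0.72]]'
python3 -m jog '[[[0.1,-0.46,0],[0,0,0.02],0.72],[[0.19,-0.93,0],[0,0,0.04],0.72]]'>/dev/null
python3 -m jog '[[[0.1,-0.46,0],[0,0,0],0.72],[[0.19,-0.93,0],[0,0,0],0.72]]'>/dev/null
python3 -m jog '[[[0.1,-0.46,0],[0,0,0],0.72],[[0.19,-0.93,0],[0,0,0],0.72]]' >/dev/null
python3 -m jog '[[[0.1,-0.46,0],[0,0,0],0.72],[[0.2,-0.93,0],[0,0,0],0.72],[[0.2,-0.93,0],[0,0,0],0.72],[[0.2,-0.93,0],[0,0,0],0.72]]'
python3 - <<'E'
from h import *
i=get_image("top"); blobs(i,(116,234,225,420),9)
E
```

```text
clock: 5.6
position: [567.5, 156.1, 107.5]
ee_rot: [0.707, -0.707, 0.003, -0.007]
contact_force: [1.3, 0.5, 0.6]
gripper_width: 11.6
grasp_force: 0.0
clock: 6.6
position: [638.9, -218.7, 99.5]
ee_rot: [0.735, -0.678, -0.001, 0.0]
contact_force: [-0.6, -0.1, 0.3]
gripper_width: 11.9
grasp_force: 0.0
px [307 124  17  18 215] ztop 38 c [669.  13.] size [43. 41.] ang 89
px [370 137  14  13  93] ztop 27 c [ 638. -166.] size [29. 28.] ang 23
px [230 141  41  56 326] ztop 36 c [566. 211.] size [ 89. 160.] ang 89
px [366 160  11  19 157] ztop 44 c [ 557. -147.] size [29. 48.] ang 90
px [249 167  10  11  85] ztop 28 c [559. 193.] size [25. 21.] ang 1
px [384 195  14  14 129] ztop 35 c [ 467. -202.] size [34. 30.] ang 70
px [308 206   6  13  54] ztop 34 c [440.  24.] size [16. 20.] ang 45
```

```bash
python3 -m jog '[[[0.01,0,-0.4],[0,0,0],0.72],[[0.01,0,-0.75],[0,0,0],0.72],[[0.01,0,-0.89],[0,0,0],0.72],[[0.01,0,-0.89],[0,0,0],0.72],[[0,0.12,-0.89],[0,0,0],0.72],[[-0.01,0.24,-0.89],[0,0,0],0.72],[[-0.02,0.36,-0.89],[0,0,0],0.72],[[-0.03,0.48,-0.89],[0,0,0],0.72],[[-0.04,0.6,-0.89],[0,0,0],0.72],[[-0.05,0.72,-0.89],[0,0,0],0.72],[[-0.06,0.84,-0.89],[0,0,0],0.72],[[-0.07,0.95,-0.89],[0,0,0],0.72]]'
python3 -m jog '[[[-0.01,0.12,0],[0,0,0],0.72],[[-0.02,0.24,0],[0,0,0],0.72],[[-0.03,0.36,0],[0,0,0],0.72],[[-0.04,0.48,0],[0,0,0],0.72],[[-0.05,0.6,0],[0,0,0],0.72],[[-0.06,0.72,0],[0,0,0],0.72],[[-0.07,0.84,0],[0,0,0],0.72],[[-0.08,0.95,0],[0,0,0],0.72]]'
python3 - <<'E'
from h import *
i=get_image("top"); blobs(i,(116,234,225,420),9)
cv2.imwrite("pics/top3.png",cv2.resize(i["frame"][110:235,225:420],None,fx=3,fy=3)[:,:,::-1])
E
```

```text
clock: 7.85
position: [633.0, -120.4, 11.3]
ee_rot: [0.736, -0.677, -0.0, 0.0]
contact_force: [-0.0, -1.0, -0.5]
gripper_width: 12.1
grasp_force: 0.2
clock: 8.65
position: [625.0, -25.4, 11.3]
ee_rot: [0.736, -0.677, -0.0, 0.0]
contact_force: [-0.6, 0.5, 0.8]
gripper_width: 12.0
grasp_force: 0.1
px [230 141  16  56 175] ztop 35 c [563. 253.] size [158.  28.] ang 9
px [314 146  10  10  31] ztop 28 c [618.   6.] size [24. 11.] ang 51
px [325 155  12  11  93] ztop 116 c [576. -29.] size [10. 23.] ang 76
px [358 160  19  20 267] ztop 43 c [ 558. -136.] size [46. 49.] ang 89
px [382 195  16  14 140] ztop 36 c [ 467. -202.] size [35. 31.] ang 71
px [308 205  14  15 149] ztop 35 c [440.  14.] size [34. 37.] ang 90
```

View pics/top3.png

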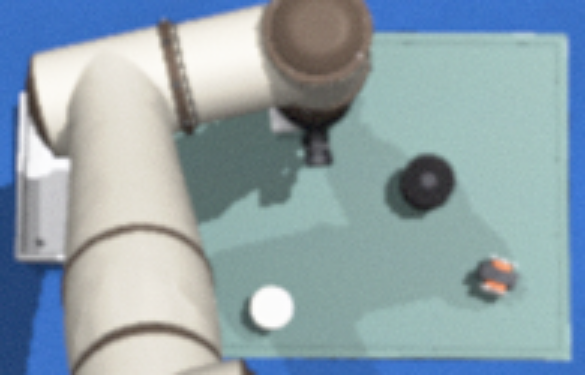

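The heat sink shows at crop (285,118), ahead of the fingers. The tip pot is close on its +x side, so I'll drift a bit more toward -x.

```bash
python3 -m jog '[[[-0.03,0.08,0],[0,0,0],0.72],[[-0.06,0.16,0],[0,0,0],0.72],[[-0.09,0.26,0],[0,0,0],0.72],[[-0.11,0.36,0],[0,0,0],0.72],[[-0.12,0.48,0],[0,0,0],0.72],[[-0.13,0.6,0],[0,0,0],0.72],[[-0.13,0.72,0],[0,0,0],0.72],[[-0.13,0.84,0],[0,0,0],0.72],[[-0.13,0.95,0],[0,0,0],0.72]]'
python3 -m jog '[[[0,0.12,0],[0,0,0],0.72],[[0,0.24,0],[0,0,0],0.72],[[0,0.36,0],[0,0,0],0.72],[[0,0.48,0],[0,0,0],0.72],[[0,0.6,0],[0,0,0],0.72],[[0,0.72,0],[0,0,0],0.72],[[0,0.84,0],[0,0,0],0.72],[[0,0.92,0],[0,0,0],0.72],[[0,0.97,0],[0,0,0],0.72],[[0,0.97,0],[0,0,0],0.72],[[0,0.82,0],[0,0,0],0.72],[[0,0.82,0.4],[0,0,0],0.72],[[0,0.82,0.9],[0,0,0],0.72],[[0,0.82,0.9],[0,0,0],0.72]]'
python3 -m jog '[[[-0.17,-0.48,0],[0,0,-0.06],0.72],[[-0.34,-0.95,0],[0,0,-0.11],0.72]]'>/dev/null
python3 -m jog '[[[-0.18,-0.48,0],[0,0,0],0.72],[[-0.36,-0.97,0],[0,0,0],0.72]]'>/dev/null
python3 -m jog '[[[-0.18,-0.48,0],[0,0,0],0.72],[[-0.36,-0.97,0],[0,0,0],0.72],[[-0.36,-0.97,0],[0,0,0],0.72],[[-0.36,-0.97,0],[0,0,0],0.72]]'
python3 - <<'E'
from h import *
i=get_image("top"); blobs(i,(116,234,225,420),9)
E
```

```text
clock: 9.6
position: [612.2, 69.7, 11.3]
ee_rot: [0.736, -0.677, 0.0, -0.0]
contact_force: [-0.6, -0.9, 0.4]
gripper_width: 12.2
grasp_force: 0.1
clock: 11.0
position: [616.8, 150.5, 109.2]
ee_rot: [0.736, -0.677, 0.004, -0.006]
contact_force: [-0.4, 0.7, 0.9]
gripper_width: 11.6
grasp_force: 0.0
clock: 11.8
position: [506.6, -136.6, 101.5]
ee_rot: [-0.652, 0.758, -0.0, 0.0]
contact_force: [1.1, -0.3, -0.6]
gripper_width: 12.1
grasp_force: 0.0
px [307 124  17  19 218] ztop 39 c [665.  15.] size [41. 35.] ang 44
px [230 141  41  56 328] ztop 36 c [566. 211.] size [ 89. 160.] ang 89
px [249 147  11  12  76] ztop 26 c [612. 190.] size [24. 27.] ang 0
px [249 167   9  11  84] ztop 27 c [559. 193.] size [24. 21.] ang 1
px [383 195  15  14 131] ztop 35 c [ 466. -201.] size [35. 31.] ang 62
```

```bash
python3 -m jog '[[[-0.24,-0.48,0],[0,0,0],0.72],[[-0.47,-0.96,0],[0,0,0],0.72]]'>/dev/null
python3 -m jog '[[[0,-0.25,0],[0,0,0],0.72],[[0,-0.25,-0.2],[0,0,0],0.72],[[0,-0.25,-0.6],[0,0,0],0.72],[[0,-0.25,-0.91],[0,0,0],0.72],[[0,-0.25,-0.91],[0,0,0],0.72],[[0,-0.25,-0.91],[0,0,0],0.72]]'
python3 -m jog '[[[0.01,0.12,0],[0,0,0],0.72],[[0.03,0.24,0],[0,0,0],0.72],[[0.05,0.36,0],[0,0,0],0.72],[[0.07,0.48,0],[0,0,0],0.72],[[0.08,0.6,0],[0,0,0],0.72],[[0.1,0.72,0],[0,0,0],0.72],[[0.12,0.84,0],[0,0,0],0.72],[[0.14,0.95,0],[0,0,0],0.72]]'
python3 -m jog '[[[0.02,0.12,0],[0,0,0],0.72],[[0.03,0.24,0],[0,0,0],0.72],[[0.05,0.36,0],[0,0,0],0.72],[[0.07,0.48,0],[0,0,0],0.72],[[0.08,0.6,0],[0,0,0],0.72],[[0.1,0.72,0],[0,0,0],0.72]]'
python3 - <<'E'
from h import *
i=get_image("top"); blobs(i,(116,234,225,420),9)
i=get_image("side"); cv2.imwrite("pics/side4.png",cv2.resize(i["frame"][130:290,200:400],None,fx=3,fy=3)[:,:,::-1])
E
```

```text
clock: 12.65
position: [464.4, -248.6, 10.5]
ee_rot: [-0.654, 0.756, 0.0, -0.0]
contact_force: [0.4, -0.1, -0.2]
gripper_width: 12.5
grasp_force: 0.0
clock: 13.45
position: [477.6, -153.1, 10.3]
ee_rot: [-0.654, 0.757, 0.0, -0.0]
contact_force: [-0.1, -1.2, 1.8]
gripper_width: 11.7
grasp_force: 0.6
clock: 14.05
position: [487.5, -81.2, 10.2]
ee_rot: [-0.653, 0.757, 0.0, -0.0]
contact_force: [-0.6, -1.3, -0.0]
gripper_width: 12.0
grasp_force: 0.3
px [307 124  16  18 219] ztop 39 c [670.  12.] size [43. 42.] ang 61
px [230 141  41  56 299] ztop 35 c [566. 218.] size [ 75. 162.] ang 87
px [249 147  11  12  79] ztop 27 c [614. 191.] size [27. 27.] ang 90
px [362 161  15  15  85] ztop 43 c [ 568. -146.] size [46. 21.] ang 45
px [249 167   9  11  86] ztop 27 c [559. 193.] size [21. 24.] ang 90
px [341 203  11  13  95] ztop 116 c [440. -72.] size [14. 24.] ang 75
px [308 207  14  13 120] ztop 34 c [437.  14.] size [34. 31.] ang 89
```

View pics/side4.png

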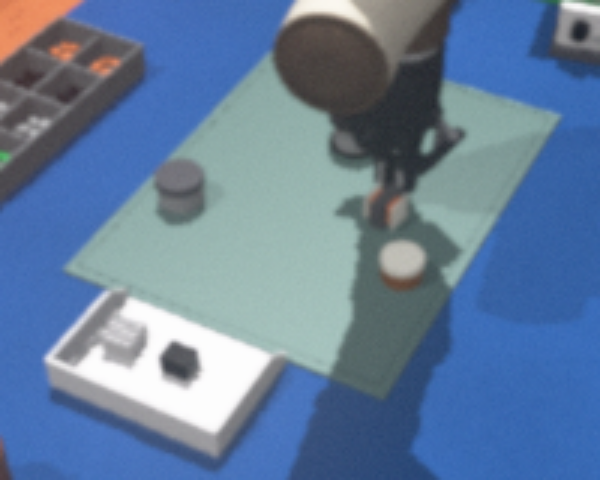

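The transformer is at crop (385,208), squarely ahead of the fingers, and the flux tub at (403,265) is clear. The relay and heat sink lie in the pan.

```bash
python3 -m jog '[[[0.02,0.12,0],[0,0,0],0.72],[[0.04,0.24,0],[0,0,0],0.72],[[0.06,0.36,0],[0,0,0],0.72],[[0.08,0.48,0],[0,0,0],0.72],[[0.1,0.6,0],[0,0,0],0.72],[[0.12,0.72,0],[0,0,0],0.72],[[0.14,0.84,0],[0,0,0],0.72],[[0.15,0.95,0],[0,0,0],0.72]]'
python3 -m jog '[[[0.02,0.12,0],[0,0,0],0.72],[[0.04,0.24,0],[0,0,0],0.72],[[0.06,0.36,0],[0,0,0],0.72],[[0.07,0.48,0],[0,0,0],0.72],[[0.09,0.6,0],[0,0,0],0.72],[[0.1,0.72,0],[0,0,0],0.72],[[0.11,0.84,0],[0,0,0],0.72],[[0.12,0.95,0],[0,0,0],0.72]]'
python3 -m jog '[[[0.01,0.1,0],[0,0,0],0.72],[[0.02,0.2,0],[0,0,0],0.72],[[0.03,0.3,0],[0,0,0],0.72],[[0.03,0.4,0],[0,0,0],0.72],[[0.03,0.5,0],[0,0,0],0.72],[[0.03,0.56,0],[0,0,0],0.72],[[0.03,0.56,0],[0,0,0],0.72],[[0.03,0.4,0],[0,0,0],0.72],[[0.03,0.4,0.4],[0,0,0],0.72],[[0.03,0.4,0.9],[0,0,0],0.72],[[0.03,0.4,0.9],[0,0,0],0.72]]'
python3 -m jog '[[[0,-0.48,0],[0,0,0],0.72],[[0,-0.95,0],[0,0,0],0.72]]'>/dev/null
python3 -m jog '[[[0,-0.48,0],[0,0,0],0.72],[[0,-0.95,0],[0,0,0],0.72]]'>/dev/null
python3 -m jog '[[[0,-0.48,0],[0,0,0],0.72],[[0,-0.95,0],[0,0,0],0.72],[[0,-0.95,0],[0,0,0],0.72],[[0,-0.95,0],[0,0,0],0.72]]'
python3 - <<'E'
from h import *
i=get_image("top"); blobs(i,(116,234,225,420),9)
i=get_image("side"); cv2.imwrite("pics/side5.png",cv2.resize(i["frame"][130:290,200:400],None,fx=3,fy=3)[:,:,::-1])
E
```

```text
clock: 14.95
position: [502.9, 14.0, 10.3]
ee_rot: [-0.654, 0.757, -0.0, 0.0]
contact_force: [-0.1, -0.1, -0.1]
gripper_width: 11.8
grasp_force: 0.2
clock: 15.75
position: [514.7, 108.8, 10.3]
ee_rot: [-0.653, 0.757, -0.0, -0.0]
contact_force: [0.0, -1.0, -0.6]
gripper_width: 12.3
grasp_force: 0.4
clock: 16.85
position: [521.7, 148.6, 107.0]
ee_rot: [-0.654, 0.757, -0.002, 0.007]
contact_force: [1.1, 1.6, 0.8]
gripper_width: 12.0
grasp_force: 0.0
clock: 17.65
position: [516.6, -139.1, 100.0]
ee_rot: [-0.652, 0.758, 0.0, -0.0]
contact_force: [0.3, 0.6, -0.0]
gripper_width: 11.8
grasp_force: 0.0
px [305 125  19  17 223] ztop 38 c [669.  12.] size [43. 43.] ang 51
px [230 141  41  56 326] ztop 36 c [566. 212.] size [ 86. 160.] ang 89
px [249 148   6  11  41] ztop 26 c [614. 196.] size [14. 28.] ang 81
px [255 148   5  10  28] ztop 25 c [613. 180.] size [ 9. 26.] ang 82
px [249 167   9  11  82] ztop 27 c [560. 193.] size [21. 24.] ang 90
px [246 180  14  13 122] ztop 33 c [514. 195.] size [31. 29.] ang 77
```

View pics/side5.png

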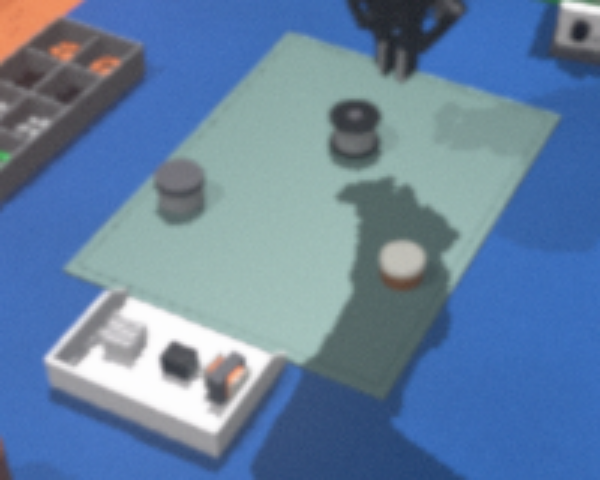

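The heat sink (122,338), relay (180,358) and transformer (225,375) lie in the pan, well inside its front edge. The reel, pot and tub are unmoved, and the gripper is clear of everything.

```bash
python3 -c "
from bench import *
print(job_done())"
```

```text
the job is handed in; nothing more can be done
None
```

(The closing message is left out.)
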